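Unload the parts washer and check the glass cell in the light path

ROBOT

A 7-joint arm with a two-finger parallel gripper is mounted at the origin on the work surface. World frame = base frame: x ahead of the robot, y to its left, z up, the work surface at z = 0. Lengths are in m, angles in rad, forces in N, time in s.
With the tool pointing down it reaches from about 0.35 to 0.9 m from the base axis. Payload 8.1 kg.
Tool frame: the origin (TCP) lies midway between the tips of the shut fingers; the grasp point (between the pads) lies 19 mm behind it; z points along the fingers, y is the line along which they close (so a half turn about z gives the same grasp; the last joint's range is limited). The gripper opens to 92 mm and grips with 3 to 60 N. Pads are 19 mm wide; open, the fingers measure 130 mm over their backs; the gripper's body (75 mm by 190 mm) begins 47 mm behind the grasp point.
Start: joints at [-1.211, 0.434, 0.025, 1.573, -0.012, 1.134, -0.075], TCP at [0.279, 0.559, 0.227] pointing down, gripper open.
Joint ranges: [-2.62, 2.62], [-0.44, 2.09], [-1.27, 1.32], [0.08, 2.57], [-1.32, 4.46], [0.12, 2], [-2.74, 2.74]. Speed limits (rad/s): [2.22, 2.22, 3.01, 3.01, 3.14, 3.14, 3.14].

INTERFACE

Orientations are given as a unit quaternion [x, y, z, w].
In Python, from workcell import robot gives the robot as it stands.
- The arm moves only by the tool step_arm, never from a script. Its argument "increments" is one flat list of numbers, 5 for each row, row after row: the opening, from 0 (shut) to 1 (fully open), then the shift along the tool's x, y, z as a fraction of full scale, then the turn about the tool's z as a fraction of full scale. A call has 1 to 8 rows; each row shifts and turns the commanded pose from where the row before left it, along the tool's axes as they then stand; what a row does not reach is not made up. Full scale, the value 1, is 0.5 m for a shift and 360 degrees for a turn. A row lasts 1/12 s, in which the tool goes at most 41.7 mm and 7.16 degrees, less where a joint would pass 70% of its speed; a pose out of reach is approached as far as the arm can. A call with a number of a shift or a turn outside -1 to 1 is refused whole. A call with a gripper value outside its range is refused whole. The fingers move at their own pace and stop on an object; the grip force is fixed at half the most. Time passes only in rows, so rows that do not move let the fingers close. It gives the time, the measured TCP pose, the force, the opening and the grip force at its end, in the units of the state.
- robot.read_state(): the state, without advancing time (a new reading comes with each control period).
- robot.grab_frame(name): name is "side" or "top"; returns (picture, depth): 384x512x3 uint8, red, green, blue; 384x512 float32, m along the optical axis (not along the pixel's ray), 0 where there is no reading.
- robot.camera_model(name): a dict with "mtx" (3x3 intrinsics, pixels), "rvec" (rotation vector, rad) and "tvec" (3), from world to camera coordinates, as OpenCV has them. Camera axes: x right, y down, z forward; pixel columns grow to the right and rows downward; lengths in m; the calibration is good to about 2 mm. A picture is of the moment at which its call begins. camera_model takes no time and is no camera call.
- robot.sign_off(): hands the job in; it is judged then, once.
The state is a dict: "t": time; "joint_pos": joint angles; "dq": joint speeds; "effort": joint torques, N m; "tool_pos": TCP position; "eef_rot": TCP orientation; "force": force on the tool from outside, world axes, zero at the start; "wrist_torque": the same for the moment, N m; "finger_gap": finger opening in m; "gripper_force": force on a finger pad.
Only numpy, scipy, OpenCV 4.12 (cv2) and the standard library are available. Lean on these libraries where they do the work, as an engineer would, in place of code of your own. Each camera call takes 0.05 s, during which the arm holds its last target. There are 200 camera calls.

TASK

Unload the washer's catch tray: first stand the two round aluminium lens mounts upright on the floor of the tote, then pick up the glass cell by its two frosted faces only, keeping it upright and letting nothing touch its clear end windows. Hold the cell still in the light tester, centred in the gap between lamp and sensor so that the light passes straight in through one window and out of the other, touching no part of the tester. The program finishes while still holding the cell there; leave the other things on the bench where they are.

Things in the scene. Friction and masses are not known exactly. Their poses are not given: they have to be found in the camera images.
- tray: Parts washer with catch tray, fixed. Steel tray 180 (x) x 230 (y) x 22 mm high, walls and floor 4 mm; origin under its centre, inner floor at z = 4 mm. White washer box on its +y side (260 wide, y = 210 to 420, up to 183 mm high); a chute slopes from it to the tray's rim (y = 118, 65 mm high at the box). Mounts and cell stand in a row along the tray's y, 70 mm apart, in any order.
- mount_a: Round aluminium lens mount, upright: foot flange 40 mm across and 6 mm high, then a plain barrel 32 mm across, 42 mm total height, 90 g. Origin at the centre of its underside, z up its axis.
- mount_b: The second lens mount, same as mount_a.
- cell: Rectangular glass cell (cuvette) standing upright, clear on top: 24 mm (x) between the frosted faces, 47 mm (y) over the clear end windows, 50 mm high (z), about 120 g. The two whitish faces (+x and -x, 44 mm long, 50 mm high) are frosted, the only ones to grip: the fingers close along the cell's x. Light goes through along its y. Origin at the centre of its underside.
- cell_mid (a point): Centre of the glass cell, 25 mm above its underside; axes as cell.
- cell_windows: The two clear end windows of the cell (its +y and -y ends, each 18 x 42 mm, standing 1.5 mm proud of the block): nothing may touch them. They are part of the cell; origin and axes as cell.
- tote: Open black tote, fixed: 178 (x) x 138 (y) x 60 mm high outside, walls and floor 4 mm thick; origin at the centre of its underside on the bench, inner floor at z = 4 mm.
- tester: Light tester, fixed: base plate 100 (x) x 250 (y) x 12 mm, a lamp head (finned aluminium) on a post at +y, a sensor head (black) at -y. The light runs level along y, 140 mm above the bench, over the white line. The heads' faces are 110 mm apart, 55 mm either side of the middle; their tops at most 166 mm above the bench. The gap between is empty. Origin at the centre of its underside.
- beam (a point): Middle of the light path, halfway between lamp and sensor, 140 mm above the bench; axes as tester (y along the light, z up).
- driver: Screwdriver lying on the bench beyond the tote, not to be moved. Origin about the middle of its length.
- spool: Spool of solder wire, 60 mm across, 38 mm high, standing on its flange, not to be moved. Origin at the centre of its underside.
- jar: Small jar, 44 mm across, 45 mm high, not to be moved. Origin at the centre of its underside.
- tape: Roll of black tape lying flat, 80 mm across, 18 mm high, not to be moved. Origin at the centre of its underside.
Mind the look-alikes: they are no part of the job. Leave any blue or green look-alike of the mount_b alone.

How it is judged:
By the outcome, as a careful person would: the job done as asked, in the order asked, and still so for the second after the job is handed in, while the arm keeps its last pose, push and grip.
It also fails if it takes over 72 s, if anything falls off the work surface, if the arm or the gripper's body presses on something with over 40 N, if the wrist force passes 120 N, or if a joint passes its speed limit or range.

## Working session

There is one attempt and no reset: what is moved stays moved. The work goes in short steps, Python scripts to look and compute and a tool call to move; the robot and the scene stay as the last step left them, time stands still between calls to the robot, and variables do not carry over. Pictures are saved under pics/ and viewed, at most 10 in all, crops included, and the job is handed in when it is done.

Besides the shell and the picture viewer there is one more tool, called after "Emit:" by a JSON object that holds its "op" and its "data". step_arm: Moves the arm, as the interface text tells. Its arguments: {"type":"object","properties":{"increments":{"type":"array","items":{"type":"number"}}},"required":["increments"]}

```bash
mkdir -p pics; cat > h.py <<'E'
import numpy as np, cv2
from scipy.spatial.transform import Rotation as R
from workcell import robot
def cam(n):
    m=robot.camera_model(n); K=np.array(m["mtx"]); Rm=cv2.Rodrigues(np.array(m["rvec"],float))[0]; return K,Rm,np.array(m["tvec"],float).ravel()
def cloud(n,d):
    K,Rm,t=cam(n); v,u=np.mgrid[:d.shape[0],:d.shape[1]]
    P=np.stack([(u-K[0,2])/K[0,0]*d,(v-K[1,2])/K[1,1]*d,d],-1)
    return (P-t)@Rm   # world
def proj(n,X):
    K,Rm,t=cam(n); p=(np.atleast_2d(X)@Rm.T+t)@K.T; return p[:,:2]/p[:,2:]
E
python3 - <<'E'
from h import *
for n in("top","side"):
    im,d=robot.grab_frame(n); np.savez(f"{n}0.npz",im=im,d=d); cv2.imwrite(f"pics/{n}0.png",cv2.resize(im[...,::-1],(768,576),interpolation=cv2.INTER_CUBIC))
    K,Rm,t=cam(n); print(n,-Rm.T@t,Rm[2])
print(robot.read_state())
E
```

```text
top [0.41585897 0.0304941  1.09953494] [ 0.16914824 -0.01299962 -0.98550489]
side [0.31814218 0.50275227 0.80221044] [ 0.30023762 -0.54889255 -0.78011175]
{'t': 0.1, 'joint_pos': array([-1.21056617,  0.43513972,  0.0249809 ,  1.57398099, -0.01160027,
        1.13398959, -0.07507946]), 'dq': array([ 0.00063822, -0.00168767, -0.00072235, -0.00191635,  0.00048062,
       -0.0011371 ,  0.00013794]), 'effort': array([ 2.38099026e-03, -6.69119740e+01,  9.87635516e-01, -3.15142107e+01,
       -6.05641259e-02,  3.74125061e-02, -1.64021415e-06]), 'tool_pos': array([0.27890412, 0.55882503, 0.22604169]), 'eef_rot': array([ 2.29381995e-01,  9.73336237e-01, -6.79784723e-04, -9.44245696e-05]), 'force': array([ 0.62891769, -0.06435265, -0.5867071 ]), 'wrist_torque': array([-0.02901295,  0.00679135,  0.04195555]), 'gripper_force': 0.0, 'finger_gap': 0.09175181309483361}
```

View pics/top0.png

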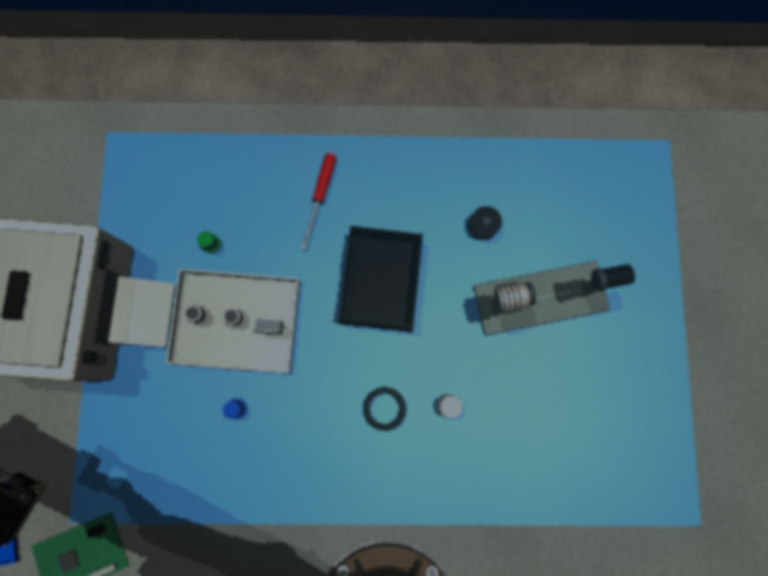

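View pics/side0.png

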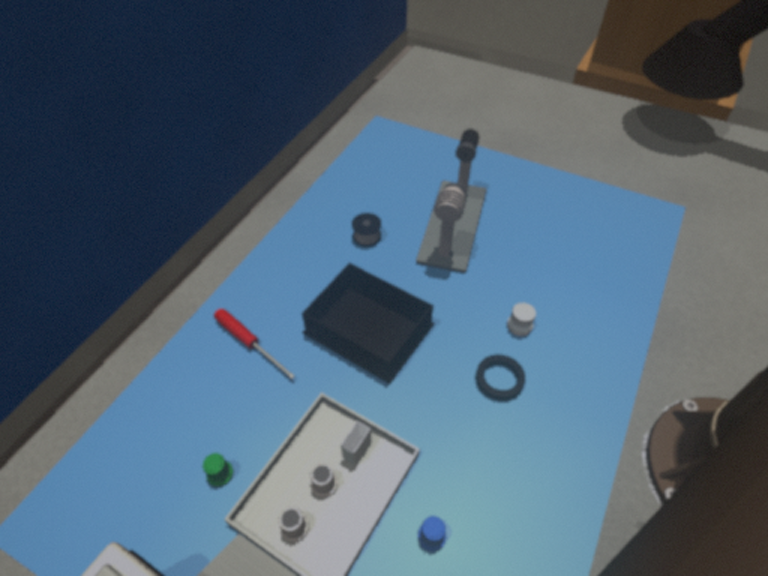

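The top view (768×576) shows two grey mounts at (195,314) and (233,317) and the cell at (268,326). The tote is at (380,280) and the tester at (545,297). Possible look-alikes are the green mount (208,241), the blue mount (234,409), the white jar (449,406), the tape (384,408) and the spool (484,222). I choose the two grey objects and the cell inside the tray.

```bash
python3 - <<'E'
from h import *
z=np.load("top0.npz"); im,d=z["im"],z["d"]; P=cloud("top",d)
z2=np.load("side0.npz"); P2=cloud("side",z2["d"]); 
def reg(P,c0,c1,r0,r1,lo,hi):
    m=np.zeros(P.shape[:2],bool); m[r0:r1,c0:c1]=1
    return P[m&(P[...,2]>lo)&(P[...,2]<hi)]
s=2/3
def box(u0,u1,v0,v1): return [int(a*s) for a in (u0,u1,v0,v1)]
def rep(n,Q):
    if len(Q)<5: print(n,len(Q));return
    r=cv2.minAreaRect((Q[:,:2]*1000).astype(np.float32)); print(n,len(Q),Q.mean(0).round(4),"rect",np.round(r[0],1),np.round(r[1],1),round(r[2],1),"z",np.percentile(Q[:,2],[5,50,95]).round(4))
rep("mA",reg(P,*box(178,214,296,336),.034,.06))
rep("mB",reg(P,*box(216,250,300,338),.034,.06))
rep("cell",reg(P,*box(250,288,310,345),.03,.065))
rep("traywall",reg(P,*box(160,305,262,380),.017,.026))
rep("trayfloor",reg(P,*box(185,290,280,362),-.01,.012))
rep("tote",reg(P,*box(325,430,220,340),.05,.07))
rep("base",reg(P,*box(465,615,255,340),.008,.018))
rep("lamp",reg(P,*box(480,550,270,320),.10,.2))
rep("sensor",reg(P,*box(585,645,255,295),.10,.2))
# side cam: use world boxes
def wb(n,x0,x1,y0,y1,lo,hi):
    m=(P2[...,0]>x0)&(P2[...,0]<x1)&(P2[...,1]>y0)&(P2[...,1]<y1)&(P2[...,2]>lo)&(P2[...,2]<hi); rep("S "+n,P2[m])
for n,b in dict(mA=box(178,214,296,336),mB=box(216,250,300,338),cell=box(250,288,310,345)).items():
    q=reg(P,*b,.03,.065)
    if len(q): c=np.median(q,0); wb(n,c[0]-.04,c[0]+.04,c[1]-.033,c[1]+.033,.034,.065)
q=reg(P,*box(325,430,220,340),.05,.07).mean(0); wb("tote",q[0]-.13,q[0]+.13,q[1]-.1,q[1]+.1,.05,.07)
q=reg(P,*box(465,615,255,340),.008,.018).mean(0); wb("base",q[0]-.1,q[0]+.1,q[1]-.16,q[1]+.16,.008,.018); wb("heads",q[0]-.1,q[0]+.1,q[1]-.2,q[1]+.2,.1,.2)
A=im[165:255,105:205]; B=z2["im"][255:384,145:290]
cv2.imwrite("pics/c1.png",np.hstack([cv2.resize(A,(440,396),interpolation=3),cv2.resize(B,(360,396),interpolation=3)])[...,::-1])
E
```

```text
mA 113 [0.5336 0.3625 0.0441] rect [534.  363.9] [28.4 31.2] 0.6 z [0.0362 0.0446 0.0483]
mB 109 [0.5287 0.2919 0.0444] rect [529.  292.9] [30.1 29.5] 62.8 z [0.0394 0.0447 0.0482]
cell 163 [0.5114 0.2235 0.0505] rect [512.1 225. ] [47.2 24.2] 85.8 z [0.0411 0.0513 0.0545]
traywall 601 [0.5263 0.3255 0.0212] rect [524.7 303.2] [247.5 180.2] 86.0 z [0.0177 0.0209 0.0252]
trayfloor 3373 [0.5251 0.2927 0.0026] rect [526.1 294.1] [156.9 204.2] 0.7 z [-0.0008  0.0025  0.0062]
tote 386 [0.6076 0.0167 0.0575] rect [605.3  17.2] [138.1 179. ] 84.0 z [0.0524 0.0579 0.061 ]
base 1805 [ 0.5717 -0.2966  0.0105] rect [ 574.7 -293.9] [ 99.7 248.7] 11.9 z [0.0083 0.0103 0.0133]
lamp 488 [ 0.5546 -0.2055  0.1533] rect [ 557.  -209.4] [51.5 62.9] 12.6 z [0.1351 0.1559 0.1626]
sensor 393 [ 0.5903 -0.3745  0.1496] rect [ 593.  -378.4] [38.5 63.6] 14.5 z [0.1313 0.1521 0.1572]
S mA 226 [0.5323 0.3659 0.0458] rect [533.7 365.3] [30.2 30.9] 72.5 z [0.0384 0.0465 0.0489]
S mB 199 [0.5275 0.2953 0.0457] rect [528.4 294. ] [30. 31.] 29.9 z [0.039  0.0464 0.0486]
S cell 291 [0.5105 0.2286 0.0509] rect [512.1 225.7] [48.2 24.7] 84.9 z [0.0373 0.053  0.0554]
S tote 704 [0.6055 0.0207 0.0576] rect [605.5  17.5] [141.  179.6] 84.1 z [0.0509 0.0587 0.0621]
S base 1196 [ 0.5616 -0.2656  0.0125] rect [ 575.5 -293.9] [ 99.  252.2] 11.9 z [0.0099 0.0125 0.0151]
S heads 704 [ 0.5669 -0.2594  0.1492] rect [ 575.4 -291.6] [ 50.6 237.1] 12.4 z [0.124  0.1533 0.1645]
```

View pics/c1.png

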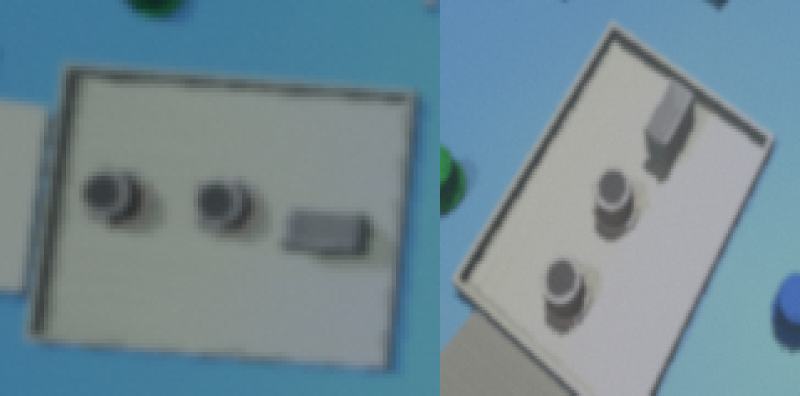

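The crop confirms two bare-aluminium mounts in the tray (upper left) and the cell at (328,232), with the blue and green look-alikes outside. Positions from both cameras agree within about 1 mm: A (0.534,0.3645), B (0.5287,0.2935), cell (0.512,0.2253) at yaw −4.5°, tote (0.6054,0.0173) at −6°, tester (0.575,−0.294) at +11.9°. I'll write a planning helper next.

```bash
cat >> h.py <<'E'
def plan(tgt,yaw_deg,n,op=None):
    """print increments: n equal rows from the measured pose to tgt, tool-y heading yaw_deg; shifts use mid-row axes"""
    s=robot.read_state(); p=np.array(s["tool_pos"]); M=R.from_quat(s["eef_rot"]).as_matrix()
    y=M[:,1]; h=np.degrees(np.arctan2(y[1],y[0])); dt=(-(yaw_deg-h)+180)%360-180
    D=(np.array(tgt)-p)/n; rot=R.from_matrix(M); out=[]
    for i in range(n):
        sh=rot.inv().apply(D)/.5
        out.append([round(v,4) for v in sh]+[round(dt/n/360,4)]); rot=rot*R.from_euler("z",dt/n,degrees=True)
    print("pos",p.round(4),"heading",round(h,2),"tilt",M[:,2].round(4),"turn",round(dt,2),"gap",round(s["finger_gap"],4),"F",np.round(s["force"],1),"t",round(s["t"],2))
    for o in out: print(o)
E
python3 -c "
from h import *
plan([.534,.3645,.227],-4.5,16)"
```

```text
pos [0.2789 0.5588 0.226 ] heading 63.48 tilt [-5.0e-04 -1.3e-03 -1.0e+00] turn 67.98 gap 0.0918 F [ 0.6 -0.1 -0.6] t 0.1
[np.float64(-0.0394), np.float64(-0.0075), np.float64(-0.0001), np.float64(0.0118)]
[np.float64(-0.0398), np.float64(-0.0046), np.float64(-0.0001), np.float64(0.0118)]
[np.float64(-0.0401), np.float64(-0.0016), np.float64(-0.0001), np.float64(0.0118)]
[np.float64(-0.0401), np.float64(0.0014), np.float64(-0.0001), np.float64(0.0118)]
[np.float64(-0.0398), np.float64(0.0043), np.float64(-0.0001), np.float64(0.0118)]
[np.float64(-0.0394), np.float64(0.0073), np.float64(-0.0001), np.float64(0.0118)]
[np.float64(-0.0388), np.float64(0.0102), np.float64(-0.0001), np.float64(0.0118)]
[np.float64(-0.0379), np.float64(0.013), np.float64(-0.0001), np.float64(0.0118)]
[np.float64(-0.0368), np.float64(0.0158), np.float64(-0.0001), np.float64(0.0118)]
[np.float64(-0.0356), np.float64(0.0185), np.float64(-0.0001), np.float64(0.0118)]
[np.float64(-0.0341), np.float64(0.0211), np.float64(-0.0001), np.float64(0.0118)]
[np.float64(-0.0324), np.float64(0.0235), np.float64(-0.0001), np.float64(0.0118)]
[np.float64(-0.0306), np.float64(0.0259), np.float64(-0.0001), np.float64(0.0118)]
[np.float64(-0.0286), np.float64(0.0281), np.float64(-0.0001), np.float64(0.0118)]
[np.float64(-0.0265), np.float64(0.0301), np.float64(-0.0001), np.float64(0.0118)]
[np.float64(-0.0242), np.float64(0.032), np.float64(-0.0001), np.float64(0.0118)]
```

Emit:
{"op": "step_arm", "data": {"increments": [0.75,-0.039,-0.0075,0,0.0118,0.75,-0.04,-0.0045,0,0.0118,0.75,-0.04,-0.0015,0,0.0118,0.75,-0.04,0.0015,0,0.0118,0.75,-0.04,0.0045,0,0.0118,0.75,-0.039,0.0075,0,0.0118,0.75,-0.039,0.01,0,0.0118,0.75,-0.038,0.013,0,0.0118]}}

```text
t: 0.77
tool_pos: [0.4071, 0.4615, 0.2264]
eef_rot: [0.505, 0.863, -0.0, -0.0]
force: [0.7, 0.4, -0.4]
finger_gap: 0.069
gripper_force: 0.0
```

Emit:
{"op": "step_arm", "data": {"increments": [0.75,-0.037,0.016,0,0.0118,0.75,-0.0355,0.0185,0,0.0118,0.75,-0.034,0.021,0,0.0118,0.75,-0.0325,0.0235,0,0.0118,0.75,-0.0305,0.026,0,0.0118,0.75,-0.0285,0.028,0,0.0118,0.75,-0.0265,0.03,0,0.0118,0.75,-0.024,0.032,0,0.0118]}}

```text
t: 1.43
tool_pos: [0.5346, 0.3646, 0.2263]
eef_rot: [0.735, 0.678, -0.0, -0.0]
force: [0.5, 0.5, 0.2]
finger_gap: 0.0688
gripper_force: 0.0
```

```bash
sed -i 's/round(v,4) for v in sh/round(float(v),4) for v in sh/' h.py; python3 -c "
from h import *
plan([.534,.3645,.2],-4.5,1)
print(robot.read_state()['joint_pos'].round(2))"
```

```text
pos [0.5346 0.3646 0.2263] heading -4.69 tilt [-7.e-04 -5.e-04 -1.e+00] turn -0.19 gap 0.0688 F [0.5 0.5 0.2] t 1.43
[-0.0002, -0.0012, 0.0527, np.float64(-0.0005)]
[-0.92  0.48  0.37  1.54 -0.18  1.16 -0.6 ]
```

Emit:
{"op": "step_arm", "data": {"increments": [0.75,0,-0.001,0.06,0,0.75,0,0,0.07,0,0.75,0,0,0.07,0,0.75,0,0,0.07,0,0.75,0,0,0.06,0,0.75,0,0,0.05,0,0.75,0,0,0.03,0,0.75,0,0,0.0145,0]}}

```text
t: 2.1
tool_pos: [0.532, 0.3643, 0.0114]
eef_rot: [0.734, 0.679, -0.002, -0.0]
force: [-0.4, 0.6, 0.2]
finger_gap: 0.0688
gripper_force: 0.0
```

Emit:
{"op": "step_arm", "data": {"increments": [0.75,0,0,0,0,0,0,0,0,0,0,0,0,0,0,0,0,0,0,0,0,0,0,0,0,0,0,0,0,0,0,0,0,0,0,0,0,0,0,0]}}

```text
t: 2.77
tool_pos: [0.5338, 0.3656, 0.015]
eef_rot: [0.734, 0.679, 0.0, -0.0]
force: [-0.6, 0.3, 2.9]
finger_gap: 0.0312
gripper_force: 30.0
```

Emit:
{"op": "step_arm", "data": {"increments": [0,0,0,-0.01,0,0,0,0,-0.03,0,0,0,0,-0.05,0,0,0,0,-0.05,0,0,0,0,-0.05,0,0,0,0,-0.03,0,0,0,0,-0.01,0,0,0,0,0,0]}}

```text
t: 3.43
tool_pos: [0.5343, 0.3658, 0.1309]
eef_rot: [0.734, 0.679, 0.001, 0.0]
force: [-0.3, -0.2, -1.2]
finger_gap: 0.0314
gripper_force: 30.0
```

```bash
python3 -c "
from h import *
plan([.6021,-.0145,.13],-6,1)"
```

```text
pos [0.5343 0.3658 0.1309] heading -4.49 tilt [ 0.0018  0.0016 -1.    ] turn 1.51 gap 0.0314 F [-0.3 -0.2 -1.2] t 3.43
[-0.7477, 0.1948, 0.0007, np.float64(0.0042)]
```

Emit:
{"op": "step_arm", "data": {"increments": [0,-0.03,0.008,0,0.001,0,-0.045,0.012,0,0.001,0,-0.05,0.013,0,0.001,0,-0.05,0.013,0,0.001,0,-0.05,0.013,0,0,0,-0.05,0.013,0,0,0,-0.05,0.013,0,0,0,-0.05,0.013,0,0]}}

```text
t: 4.1
tool_pos: [0.5633, 0.1715, 0.1278]
eef_rot: [0.743, 0.669, -0.001, -0.0]
force: [1.3, 0.3, -1.3]
finger_gap: 0.0313
gripper_force: 30.0
```

Emit:
{"op": "step_arm", "data": {"increments": [0,-0.05,0.013,0,0,0,-0.05,0.013,0,0,0,-0.05,0.013,0,0,0,-0.05,0.013,0,0,0,-0.05,0.013,0,0,0,-0.05,0.013,0,0,0,-0.045,0.012,0,0,0,-0.028,0.007,0,0]}}

```text
t: 4.77
tool_pos: [0.592, -0.0208, 0.1279]
eef_rot: [0.744, 0.668, -0.002, -0.0]
force: [-0.8, -0.4, -1.8]
finger_gap: 0.032
gripper_force: 30.0
```

Emit:
{"op": "step_arm", "data": {"increments": [0,0,0,0,0,0,0,0,0,0,0,0,0,0,0]}}

```text
t: 5.02
tool_pos: [0.5924, -0.0159, 0.1284]
eef_rot: [0.743, 0.67, -0.001, -0.001]
force: [0.2, 0.0, -1.5]
finger_gap: 0.0315
gripper_force: 30.0
```

```bash
python3 -c "
from h import *
plan([.6021,-.0145,.0155],-6,1)"
```

```text
pos [ 0.5924 -0.0159  0.1284] heading -5.92 tilt [-2.e-03  4.e-04 -1.e+00] turn 0.08 gap 0.0315 F [ 0.2  0.  -1.5] t 5.02
[0.0047, 0.0195, 0.2257, np.float64(0.0002)]
```

Emit:
{"op": "step_arm", "data": {"increments": [0,0.0047,0.0195,0,0,0,0,0,0.03,0,0,0,0,0.045,0,0,0,0,0.045,0,0,0,0,0.04,0,0,0,0,0.03,0,0,0,0,0.02,0,0,0,0,0.008,0]}}

```text
t: 5.68
tool_pos: [0.602, -0.0138, 0.0186]
eef_rot: [0.742, 0.67, -0.001, -0.001]
force: [-0.7, 0.5, -0.7]
finger_gap: 0.0315
gripper_force: 30.0
```

Emit:
{"op": "step_arm", "data": {"increments": [0,0,0,0.002,0,0,0,0,0,0,0,0,0,0,0]}}

```text
t: 5.93
tool_pos: [0.6039, -0.0149, 0.0203]
eef_rot: [0.743, 0.67, 0.001, 0.0]
force: [-0.6, -0.8, -1.8]
finger_gap: 0.0315
gripper_force: 30.0
```

Emit:
{"op": "step_arm", "data": {"increments": [0,0,0,0.005,0,0,0,0,0.004,0,0,0,0,0.001,0,0,0,0,0,0,0,0,0,0,0]}}

```text
t: 6.35
tool_pos: [0.6036, -0.0151, 0.0149]
eef_rot: [0.743, 0.67, 0.0, 0.0]
force: [-1.0, -0.1, 4.2]
finger_gap: 0.0311
gripper_force: 30.0
```

Emit:
{"op": "step_arm", "data": {"increments": [0.45,0,0,0,0,0.7,0,0,0,0,0.7,0,0,0,0,0.7,0,0,0,0,0.7,0,0,-0.02,0,0.7,0,0,-0.05,0,0.7,0,0,-0.06,0,0.7,0,0,-0.06,0]}}

```text
t: 7.02
tool_pos: [0.6027, -0.0153, 0.1108]
eef_rot: [0.743, 0.669, -0.001, -0.0]
force: [0.2, 0.1, 0.4]
finger_gap: 0.0641
gripper_force: 0.0
```

Emit:
{"op": "step_arm", "data": {"increments": [0.7,0,0,-0.04,0,0.7,0,0,-0.02,0,0.7,0,0,0,0]}}

```text
t: 7.27
tool_pos: [0.6047, -0.0152, 0.1422]
eef_rot: [0.743, 0.67, 0.002, 0.001]
force: [0.0, 0.0, -0.2]
finger_gap: 0.0649
gripper_force: 0.0
```

```bash
python3 -c "
from h import *
plan([.5287,.2935,.15],-4.5,1)
im,d=robot.grab_frame('side'); P=cloud('side',d)
m=(abs(P[...,0]-.605)<.075)&(abs(P[...,1]-.017)<.055)&(P[...,2]>.03)&(P[...,2]<.055); q=P[m]; print(len(q), q.mean(0) if len(q) else '', np.percentile(q[:,2],[10,50,95]) if len(q) else '')
for c in [(.534,.3645),(.5287,.2935)]:
  m=(abs(P[...,0]-c[0])<.03)&(abs(P[...,1]-c[1])<.03)&(P[...,2]>.036)&(P[...,2]<.055); print(c,m.sum(),P[m].mean(0) if m.any() else '')
"
```

```text
pos [ 0.6047 -0.0152  0.1422] heading -5.93 tilt [ 4.4e-03  5.0e-04 -1.0e+00] turn -1.43 gap 0.0649 F [ 0.   0.  -0.2] t 7.27
[0.5984, -0.2149, -0.016, np.float64(-0.004)]
121 [ 0.60228834 -0.0115538   0.04415841] [0.03627808 0.04591915 0.04872139]
(0.534, 0.3645) 0 
(0.5287, 0.2935) 194 [0.52758768 0.29508515 0.04609225]
```

Emit:
{"op": "step_arm", "data": {"increments": [0.75,0.03,-0.011,0,-0.001,0.75,0.05,-0.018,0,-0.001,0.75,0.055,-0.02,0,-0.001,0.75,0.055,-0.02,0,-0.001,0.75,0.055,-0.02,0,0,0.75,0.055,-0.02,0,0,0.75,0.055,-0.02,0,0,0.75,0.055,-0.02,0,0]}}

```text
t: 7.98
tool_pos: [0.5447, 0.1964, 0.1375]
eef_rot: [0.734, 0.679, -0.002, -0.0]
force: [0.2, 0.1, 0.2]
finger_gap: 0.0688
gripper_force: 0.0
```

Emit:
{"op": "step_arm", "data": {"increments": [0.75,0.055,-0.02,0,0,0.75,0.055,-0.02,0,0,0.75,0.05,-0.018,0,0,0.75,0.028,-0.01,0,0,0.75,0,0,0,0,0.75,0,0,0,0]}}

```text
t: 8.48
tool_pos: [0.5192, 0.2916, 0.1382]
eef_rot: [0.734, 0.679, -0.001, 0.0]
force: [0.1, -0.6, -0.1]
finger_gap: 0.069
gripper_force: 0.0
```

```bash
python3 -c "
from h import *
plan([.5287,.2935,.015],-4.5,1)"
```

```text
pos [0.5192 0.2916 0.1382] heading -4.41 tilt [-0.0016 -0.0017 -1.    ] turn 0.09 gap 0.069 F [ 0.1 -0.6 -0.1] t 8.48
[0.0057, 0.019, 0.2463, np.float64(0.0003)]
```

Emit:
{"op": "step_arm", "data": {"increments": [0.75,0.0055,0.019,0.02,0,0.75,0,0,0.04,0,0.75,0,0,0.05,0,0.75,0,0,0.05,0,0.75,0,0,0.045,0,0.75,0,0,0.03,0,0.75,0,0,0.0115,0,0.75,0,0,0,0]}}

```text
t: 9.15
tool_pos: [0.5293, 0.2912, 0.0147]
eef_rot: [0.735, 0.678, -0.002, 0.0]
force: [-0.1, 0.6, 0.5]
finger_gap: 0.069
gripper_force: 0.0
```

Emit:
{"op": "step_arm", "data": {"increments": [0.75,0,0,0,0,0,0,0,0,0,0,0,0,0,0,0,0,0,0,0,0,0,0,0,0,0,0,0,0,0,0,0,0,0,0,0,0,0,0,0]}}

```text
t: 9.82
tool_pos: [0.5296, 0.294, 0.0165]
eef_rot: [0.734, 0.679, 0.0, -0.0]
force: [-0.7, 0.1, 1.5]
finger_gap: 0.0314
gripper_force: 30.0
```

Emit:
{"op": "step_arm", "data": {"increments": [0,0,0,-0.01,0,0,0,0,-0.03,0,0,0,0,-0.05,0,0,0,0,-0.05,0,0,0,0,-0.05,0,0,0,0,-0.03,0,0,0,0,-0.01,0,0,0,0,0,0]}}

```text
t: 10.48
tool_pos: [0.5302, 0.2942, 0.1326]
eef_rot: [0.734, 0.679, 0.001, 0.0]
force: [-0.0, -0.0, -0.9]
finger_gap: 0.0317
gripper_force: 30.0
```

```bash
python3 -c "
from h import *
plan([.6087,.0491,.13],-6,1)"
```

```text
pos [0.5302 0.2942 0.1326] heading -4.49 tilt [ 0.002   0.0015 -1.    ] turn 1.51 gap 0.0317 F [-0.  -0.  -0.9] t 10.48
[-0.4765, 0.1948, 0.0047, np.float64(0.0042)]
```

Emit:
{"op": "step_arm", "data": {"increments": [0,-0.03,0.012,0,0.001,0,-0.04,0.016,0,0.001,0,-0.044,0.018,0,0.001,0,-0.044,0.018,0,0.001,0,-0.044,0.018,0,0,0,-0.044,0.018,0,0,0,-0.044,0.018,0,0,0,-0.044,0.018,0,0]}}

```text
t: 11.15
tool_pos: [0.5804, 0.1188, 0.1295]
eef_rot: [0.743, 0.669, -0.001, -0.0]
force: [0.8, 0.2, 0.0]
finger_gap: 0.0317
gripper_force: 30.0
```

Emit:
{"op": "step_arm", "data": {"increments": [0,-0.044,0.018,0,0,0,-0.044,0.018,0,0,0,-0.035,0.014,0,0,0,-0.02,0.009,0,0,0,0,0,0,0,0,0,0,0,0,0,0,0,0,0]}}

```text
t: 11.73
tool_pos: [0.6025, 0.0485, 0.1305]
eef_rot: [0.742, 0.67, -0.0, -0.001]
force: [0.3, -0.0, -0.9]
finger_gap: 0.0314
gripper_force: 30.0
```

```bash
python3 -c "
from h import *
plan([.6087,.0491,.017],-6,1)"
```

```text
pos [0.6025 0.0485 0.1305] heading -5.84 tilt [-1.3e-03  8.0e-04 -1.0e+00] turn 0.16 gap 0.0314 F [ 0.3 -0.  -0.9] t 11.73
[0.0022, 0.0125, 0.2271, np.float64(0.0004)]
```

Emit:
{"op": "step_arm", "data": {"increments": [0,0.002,0.0125,0,0,0,0,0,0.03,0,0,0,0,0.045,0,0,0,0,0.045,0,0,0,0,0.04,0,0,0,0,0.03,0,0,0,0,0.02,0,0,0,0,0.008,0]}}

```text
t: 12.4
tool_pos: [0.6088, 0.0484, 0.0206]
eef_rot: [0.742, 0.67, -0.001, -0.001]
force: [-0.4, 0.1, 0.5]
finger_gap: 0.0314
gripper_force: 30.0
```

Emit:
{"op": "step_arm", "data": {"increments": [0,0,0,0.002,0,0,0,0,0.002,0,0,0,0,0.002,0,0,0,0,0,0,0,0,0,0,0]}}

```text
t: 12.82
tool_pos: [0.6099, 0.0473, 0.0199]
eef_rot: [0.743, 0.67, 0.001, 0.0]
force: [0.0, -1.1, -0.6]
finger_gap: 0.0312
gripper_force: 30.0
```

Emit:
{"op": "step_arm", "data": {"increments": [0,0,0,0.004,0,0,0,0,0.003,0,0,0,0,0.001,0,0,0,0,0,0,0,0,0,0,0]}}

```text
t: 13.23
tool_pos: [0.6098, 0.0473, 0.0164]
eef_rot: [0.743, 0.67, 0.001, 0.0]
force: [-4.0, 0.3, 11.9]
finger_gap: 0.0313
gripper_force: 30.0
```

Contact at 12 N, so the mount is standing. I'll release it and go up.

Emit:
{"op": "step_arm", "data": {"increments": [0.45,0,0,0,0,0.7,0,0,0,0,0.7,0,0,0,0,0.7,0,0,0,0,0.7,0,0,-0.02,0,0.7,0,0,-0.05,0,0.7,0,0,-0.06,0,0.7,0,0,-0.06,0]}}

```text
t: 13.9
tool_pos: [0.609, 0.047, 0.1115]
eef_rot: [0.743, 0.669, -0.001, -0.0]
force: [0.4, 0.1, -1.1]
finger_gap: 0.0643
gripper_force: 0.0
```

Emit:
{"op": "step_arm", "data": {"increments": [0.7,0,0,-0.05,0,0.7,0,0,-0.02,0,0.7,0.05,-0.02,0,0,0.7,0.06,-0.025,0,0,0.7,0.06,-0.025,0,0,0.7,0.06,-0.025,0,0,0.7,0,0,0,0,0.7,0,0,0,0]}}

```text
t: 14.57
tool_pos: [0.573, 0.1692, 0.145]
eef_rot: [0.741, 0.671, -0.0, -0.001]
force: [0.1, -0.9, -0.6]
finger_gap: 0.0643
gripper_force: 0.0
```

```bash
python3 - <<'E'
from h import *
plan([.5121,.2253,.15],-4.5,1)
im,d=robot.grab_frame('top'); P=cloud('top',d)
def rep(n,c,lo,hi,r=.035):
    q=P[(abs(P[...,0]-c[0])<r)&(abs(P[...,1]-c[1])<r)&(P[...,2]>lo)&(P[...,2]<hi)]
    if len(q)>5: print(n,len(q),cv2.minAreaRect((q[:,:2]*1000).astype(np.float32)),np.median(q[:,2]))
rep("A",(.603,-.015),.035,.056,.028);rep("B",(.609,.048),.035,.056,.028);rep("cell",(.512,.2255),.035,.07)
cv2.imwrite("pics/top1.png",cv2.resize(im[130:250,100:300],(800,480),interpolation=3)[...,::-1])
E
```

```text
pos [0.573  0.1692 0.145 ] heading -5.66 tilt [-1.e-03  7.e-04 -1.e+00] turn -1.16 gap 0.0643 F [ 0.1 -0.9 -0.6] t 14.57
[0.0996, -0.1322, -0.0099, np.float64(-0.0032)]
A 100 ((602.7977905273438, -16.755966186523438), (29.188982009887695, 28.18484878540039), 0.6495631337165833) 0.04410961521105539
B 103 ((610.0403442382812, 46.78013610839844), (30.157520294189453, 30.15000343322754), 17.501197814941406) 0.04486187302566169
```

View pics/top1.png

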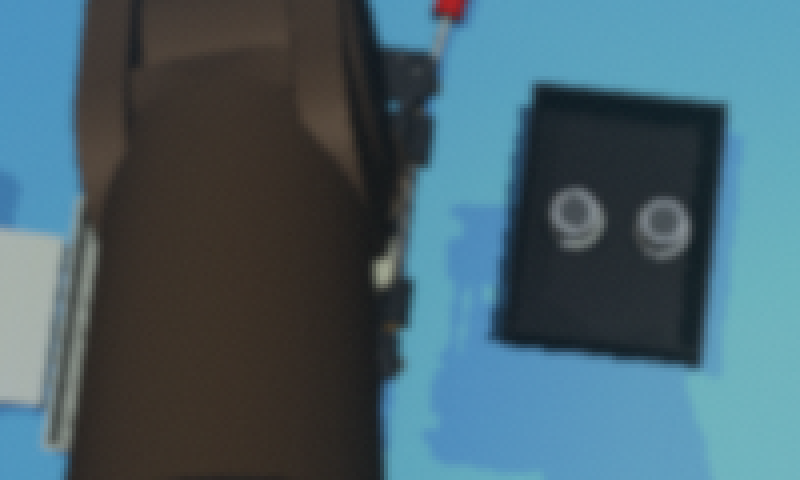

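Both mounts stand upright in the tote, at crop pixels (577,215) and (663,225). The cell is next.

Emit:
{"op": "step_arm", "data": {"increments": [0.75,0.02,-0.027,0,-0.001,0.75,0.03,-0.04,0,-0.001,0.75,0.03,-0.04,0,-0.001,0.75,0.02,-0.025,0,0,0.75,0,0,0,0,0.75,0,0,0,0]}}

```text
t: 15.12
tool_pos: [0.5133, 0.2216, 0.1453]
eef_rot: [0.737, 0.676, -0.0, 0.0]
force: [1.1, -0.4, 0.9]
finger_gap: 0.0685
gripper_force: 0.0
```

```bash
python3 - <<'E'
from h import *
plan([.5121,.2253,.015],-4.6,1)
im,d=robot.grab_frame('side'); P=cloud('side',d)
q=P[(abs(P[...,0]-.512)<.04)&(abs(P[...,1]-.2255)<.04)&(P[...,2]>.04)&(P[...,2]<.062)]
print(len(q),cv2.minAreaRect((q[:,:2]*1000).astype(np.float32)) if len(q) else '')
E
```

```text
pos [0.5133 0.2216 0.1453] heading -4.87 tilt [ 2.e-04 -4.e-04 -1.e+00] turn -0.27 gap 0.0685 F [ 1.1 -0.4  0.9] t 15.12
[0.0072, -0.003, 0.2607, np.float64(-0.0008)]
267 ((512.197021484375, 225.9471435546875), (47.73761749267578, 24.99202537536621), 85.13700866699219)
```

Emit:
{"op": "step_arm", "data": {"increments": [0.75,0.0078,-0.003,0.02,0,0.75,0,0,0.04,0,0.75,0,0,0.05,0,0.75,0,0,0.05,0,0.75,0,0,0.04,0,0.75,0,0,0.03,0,0.75,0,0,0.02,0,0.75,0,0,0.008,0]}}

```text
t: 15.83
tool_pos: [0.5116, 0.2251, 0.0142]
eef_rot: [0.737, 0.676, -0.001, 0.0]
force: [0.1, 0.0, 0.2]
finger_gap: 0.0688
gripper_force: 0.0
```

Emit:
{"op": "step_arm", "data": {"increments": [0.75,0,0,0,0,0.75,0,0,0,0,0.75,0,0,0,0]}}

```text
t: 16.08
tool_pos: [0.5127, 0.2267, 0.0171]
eef_rot: [0.737, 0.676, 0.001, 0.0]
force: [0.2, 0.1, 0.2]
finger_gap: 0.0689
gripper_force: 0.0
```

Emit:
{"op": "step_arm", "data": {"increments": [0.35,0,0,0,0,0.3,0,0,0,0,0,0,0,0,0,0,0,0,0,0,0,0,0,0,0,0,0,0,0,0,0,0,0,0,0,0,0,0,0,0]}}

```text
t: 16.75
tool_pos: [0.5119, 0.2266, 0.0162]
eef_rot: [0.736, 0.677, 0.0, -0.0]
force: [-0.3, 0.5, 1.3]
finger_gap: 0.0241
gripper_force: 30.0
```

Emit:
{"op": "step_arm", "data": {"increments": [0,0,0,0,0,0,0,0,0,0]}}

```text
t: 16.92
tool_pos: [0.5119, 0.2266, 0.0162]
eef_rot: [0.736, 0.677, 0.0, -0.0]
force: [0.3, -1.0, 0.6]
finger_gap: 0.0239
gripper_force: 30.0
```

Emit:
{"op": "step_arm", "data": {"increments": [0,0,0,-0.01,0,0,0,0,-0.02,0,0,0,0,-0.04,0,0,0,0,-0.05,0,0,0,0,-0.05,0,0,0,0,-0.05,0,0,0,0,-0.05,0,0,0,0,-0.05,0]}}

```text
t: 17.58
tool_pos: [0.5117, 0.2263, 0.1784]
eef_rot: [0.736, 0.676, 0.0, 0.0]
force: [0.6, 1.1, -1.4]
finger_gap: 0.0238
gripper_force: 30.0
```

Emit:
{"op": "step_arm", "data": {"increments": [0,0,0,-0.05,0,0,0,0,-0.03,0,0,0,0,-0.015,0,0,0,0,0,0]}}

```text
t: 17.92
tool_pos: [0.5127, 0.2268, 0.2259]
eef_rot: [0.736, 0.677, 0.002, 0.0]
force: [-0.0, 0.6, -1.3]
finger_gap: 0.0238
gripper_force: 30.0
```

```bash
python3 - <<'E'
from h import *
plan([.575,-.294,.225],11.9,24)
E
```

```text
pos [0.5127 0.2268 0.2259] heading -4.86 tilt [ 0.0029  0.0019 -1.    ] turn -16.76 gap 0.0238 F [-0.   0.6 -1.3] t 17.92
[-0.0428, 0.0088, 0.0, np.float64(-0.0019)]
[-0.0429, 0.0083, 0.0, np.float64(-0.0019)]
[-0.043, 0.0078, 0.0, np.float64(-0.0019)]
[-0.0431, 0.0073, 0.0, np.float64(-0.0019)]
[-0.0432, 0.0068, 0.0, np.float64(-0.0019)]
[-0.0433, 0.0062, 0.0, np.float64(-0.0019)]
[-0.0433, 0.0057, 0.0, np.float64(-0.0019)]
[-0.0434, 0.0052, 0.0, np.float64(-0.0019)]
[-0.0435, 0.0046, 0.0, np.float64(-0.0019)]
[-0.0435, 0.0041, 0.0, np.float64(-0.0019)]
[-0.0436, 0.0036, 0.0, np.float64(-0.0019)]
[-0.0436, 0.003, 0.0, np.float64(-0.0019)]
[-0.0436, 0.0025, 0.0, np.float64(-0.0019)]
[-0.0437, 0.002, 0.0, np.float64(-0.0019)]
[-0.0437, 0.0015, 0.0, np.float64(-0.0019)]
[-0.0437, 0.0009, 0.0, np.float64(-0.0019)]
[-0.0437, 0.0004, 0.0, np.float64(-0.0019)]
[-0.0437, -0.0001, 0.0, np.float64(-0.0019)]
[-0.0437, -0.0007, 0.0, np.float64(-0.0019)]
[-0.0437, -0.0012, 0.0, np.float64(-0.0019)]
[-0.0437, -0.0017, 0.0, np.float64(-0.0019)]
[-0.0436, -0.0023, 0.0, np.float64(-0.0019)]
[-0.0436, -0.0028, 0.0, np.float64(-0.0019)]
[-0.0436, -0.0033, 0.0, np.float64(-0.0019)]
```

Emit:
{"op": "step_arm", "data": {"increments": [0,-0.025,0.009,0,-0.0019,0,-0.035,0.0085,0,-0.0019,0,-0.043,0.008,0,-0.0019,0,-0.043,0.0075,0,-0.0019,0,-0.043,0.007,0,-0.0019,0,-0.043,0.006,0,-0.0019,0,-0.043,0.0055,0,-0.0019,0,-0.043,0.005,0,-0.0019]}}

```text
t: 18.58
tool_pos: [0.5329, 0.0651, 0.2224]
eef_rot: [0.703, 0.711, -0.001, -0.001]
force: [0.9, 0.0, -1.6]
finger_gap: 0.0237
gripper_force: 30.0
```

Emit:
{"op": "step_arm", "data": {"increments": [0,-0.0435,0.0045,0,-0.0019,0,-0.0435,0.004,0,-0.0019,0,-0.0435,0.0035,0,-0.0019,0,-0.0435,0.003,0,-0.0019,0,-0.0435,0.0025,0,-0.0019,0,-0.0435,0.002,0,-0.0019,0,-0.0435,0.0015,0,-0.0019,0,-0.0435,0.001,0,-0.0019]}}

```text
t: 19.25
tool_pos: [0.5531, -0.1079, 0.2224]
eef_rot: [0.668, 0.744, -0.001, -0.001]
force: [-0.5, -0.0, -1.3]
finger_gap: 0.0243
gripper_force: 30.0
```

Emit:
{"op": "step_arm", "data": {"increments": [0,-0.0435,0,0,-0.0019,0,-0.0435,0,0,-0.0019,0,-0.0435,-0.001,0,-0.0019,0,-0.0435,-0.001,0,-0.0019,0,-0.0435,-0.002,0,-0.0019,0,-0.0435,-0.002,0,-0.0019,0,-0.035,-0.003,0,-0.0019,0,-0.025,-0.003,0,-0.0019]}}

```text
t: 19.92
tool_pos: [0.5701, -0.2686, 0.2222]
eef_rot: [0.633, 0.774, -0.001, -0.001]
force: [-0.2, -0.7, -1.9]
finger_gap: 0.0238
gripper_force: 30.0
```

Emit:
{"op": "step_arm", "data": {"increments": [0,0,0,0,0,0,0,0,0,0,0,0,0,0,0]}}

```text
t: 20.17
tool_pos: [0.571, -0.2653, 0.2228]
eef_rot: [0.632, 0.775, 0.0, -0.001]
force: [-0.1, 1.5, -1.5]
finger_gap: 0.0243
gripper_force: 30.0
```

```bash
python3 - <<'E'
from h import *
plan([.575,-.294,.225],11.9,1)
# tester re-estimate from initial clouds: axis frame, head face positions
yaw=np.radians(11.9); ex=np.array([np.cos(yaw),np.sin(yaw)]); ey=np.array([-ex[1],ex[0]]); c=np.array([.575,-.294])
for n in("top","side"):
    P=cloud(n,np.load(n+"0.npz")["d"]); Q=P[...,:2]-c; a=Q@ex; b=Q@ey; z=P[...,2]
    for s in(1,-1):
        m=(abs(a)<.05)&(s*b>.03)&(s*b<.2)&(z>.145)&(z<.175)
        print(n,s,m.sum(),"x mid",(np.percentile(a[m],[1,99]).sum()/2).round(4),"b",np.percentile(b[m],[1,5,95,99]).round(4),"ztop",np.percentile(z[m],98).round(4))
im,d=robot.grab_frame('side'); P=cloud('side',d); s=robot.read_state(); p=s["tool_pos"]
M=R.from_quat(s["eef_rot"]).as_matrix(); L=(P-p)@M
m=(abs(L[...,0])<.05)&(abs(L[...,1])<.1)&(L[...,2]>-.05)&(L[...,2]<.03); v,u=np.where(m); print("tool region px",u.min(),u.max(),v.min(),v.max())
cx,cy=proj('side',[p])[0]; print(cx,cy)
x0,y0=int(cx-50),max(0,int(cy-60)); cv2.imwrite("pics/s2.png",cv2.resize(im[y0:y0+100,x0:x0+130],(780,600),interpolation=3)[...,::-1])
np.savez("side2.npz",im=im,d=d)
E
```

```text
pos [ 0.571  -0.2653  0.2228] heading 11.59 tilt [-0.0014  0.0013 -1.    ] turn -0.31 gap 0.0243 F [-0.1  1.5 -1.5] t 20.17
[-0.0578, -0.0036, -0.0045, np.float64(-0.0009)]
top 1 418 x mid -0.0006 b [0.0562 0.0593 0.116  0.1173] ztop 0.164
top -1 318 x mid -0.001 b [-0.1177 -0.1146 -0.0574 -0.0564] ztop 0.1582
side 1 318 x mid 0.0005 b [0.0578 0.0614 0.1183 0.1195] ztop 0.1672
side -1 181 x mid 0.0002 b [-0.1155 -0.1117 -0.0554 -0.053 ] ztop 0.1612
tool region px 295 320 77 105
306.37074336092434 96.24299214623171
```

View pics/s2.png

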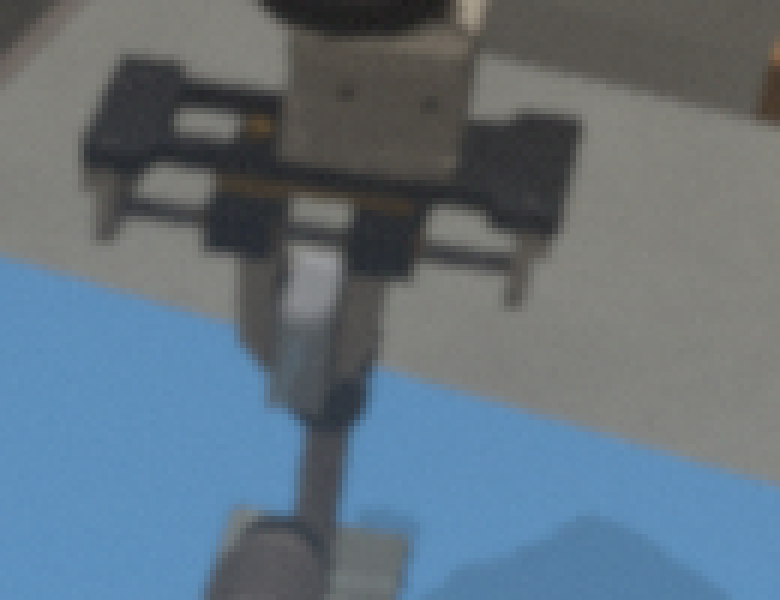

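```bash
python3 - <<'E'
from h import *
z=np.load("side2.npz"); P=cloud('side',z["d"]); s=robot.read_state()
M=R.from_quat(s["eef_rot"]).as_matrix(); L=(P-s["tool_pos"])@M
m=(abs(L[...,0])<.035)&(abs(L[...,1])<.009)&(L[...,2]>-.042)&(L[...,2]<.02)
for r in sorted(set(np.where(m)[0])):
    q=L[r][m[r]]; print(r,len(q),np.median(q,0).round(4))
E
```

```text
79 6 [-0.0217  0.0027 -0.0367]
80 7 [-0.0172  0.0005 -0.0371]
81 6 [-0.0118  0.0008 -0.0371]
82 8 [-0.0083  0.0002 -0.0372]
83 7 [-0.0053  0.0007 -0.0362]
84 7 [ 0.0009 -0.0005 -0.0369]
85 8 [ 0.006 -0.    -0.038]
86 7 [ 0.0102  0.0003 -0.037 ]
87 7 [ 0.0135 -0.0002 -0.037 ]
88 8 [ 0.0184  0.0001 -0.0373]
89 7 [ 0.0214  0.0008 -0.0365]
90 7 [ 0.0222  0.0005 -0.0341]
91 7 [ 0.0221  0.0001 -0.0311]
92 7 [ 0.0222 -0.0002 -0.0278]
93 7 [ 0.0221 -0.0005 -0.0247]
94 7 [ 0.0223 -0.0008 -0.0222]
95 7 [ 0.0218 -0.0012 -0.0192]
96 8 [ 0.0225 -0.0003 -0.0164]
97 7 [ 0.0221  0.0007 -0.0136]
98 7 [ 0.0218  0.0004 -0.0103]
99 7 [ 0.0226 -0.0002 -0.0069]
100 7 [ 0.021  -0.0001 -0.0035]
101 7 [ 0.0207 -0.0007 -0.0005]
102 7 [ 0.0213 -0.0007  0.0029]
103 8 [ 0.0233 -0.0001  0.0043]
104 6 [ 0.0215 -0.0001  0.009 ]
```

Emit:
{"op": "step_arm", "data": {"increments": [0,-0.01,-0.0006,0,-0.0009,0,-0.015,-0.001,0,0,0,-0.018,-0.001,0,0,0,-0.0148,-0.001,0,0,0,0,0,0,0,0,0,0,0,0,0,0,0,0,0]}}

```text
t: 20.8
tool_pos: [0.5754, -0.2953, 0.2236]
eef_rot: [0.63, 0.776, 0.0, -0.0]
force: [0.9, -0.1, -0.8]
finger_gap: 0.0239
gripper_force: 30.0
```

```bash
python3 - <<'E'
from h import *
plan([.575,-.294,.128],11.9,1)
E
```

```text
pos [ 0.5754 -0.2953  0.2236] heading 11.87 tilt [-1.e-04  3.e-04 -1.e+00] turn -0.03 gap 0.0239 F [ 0.9 -0.1 -0.8] t 20.8
[0.0026, -0.0002, 0.1912, np.float64(-0.0001)]
```

Emit:
{"op": "step_arm", "data": {"increments": [0,0.0054,0,0.005,0,0,0,0,0.015,0,0,0,0,0.025,0,0,0,0,0.03,0,0,0,0,0.03,0,0,0,0,0.03,0,0,0,0,0.025,0,0,0,0,0.015,0]}}

```text
t: 21.47
tool_pos: [0.5741, -0.2918, 0.1342]
eef_rot: [0.63, 0.777, -0.0, -0.001]
force: [-0.2, 0.3, -0.7]
finger_gap: 0.0237
gripper_force: 30.0
```

Emit:
{"op": "step_arm", "data": {"increments": [0,0,0,0.01,0,0,0,0,0.004,0,0,0,0,0,0,0,0,0,0,0,0,0,0,0,0,0,0,0,0,0]}}

```text
t: 21.97
tool_pos: [0.5752, -0.2929, 0.1299]
eef_rot: [0.63, 0.777, 0.0, 0.001]
force: [-0.0, 0.1, -1.1]
finger_gap: 0.024
gripper_force: 30.0
```

```bash
python3 - <<'E'
from h import *
plan([.5748,-.2928,.1275],11.9,1)
E
```

```text
pos [ 0.5752 -0.2929  0.1299] heading 11.89 tilt [ 1.1e-03 -4.0e-04 -1.0e+00] turn -0.01 gap 0.024 F [-0.   0.1 -1.1] t 21.97
[0.0003, -0.0007, 0.0048, np.float64(-0.0)]
```

Emit:
{"op": "step_arm", "data": {"increments": [0,0,-0.0006,0.0025,0,0,0,0,0.0022,0,0,0,0,0,0,0,0,0,0,0,0,0,0,0,0,0,0,0,0,0,0,0,0,0,0,0,0,0,0,0]}}

```text
t: 22.63
tool_pos: [0.5745, -0.2927, 0.1269]
eef_rot: [0.63, 0.777, 0.0, 0.0]
force: [-0.1, -0.3, -1.5]
finger_gap: 0.0237
gripper_force: 30.0
```

```bash
python3 - <<'E'
from h import *
plan([.5748,-.2928,.1275],11.9,1); print(abs(robot.read_state()["dq"]).max())
im,d=robot.grab_frame('side'); P=cloud('side',d)
yaw=np.radians(11.9); ex=np.array([np.cos(yaw),np.sin(yaw)]); ey=np.array([-ex[1],ex[0]]); Q=P[...,:2]-[.575,-.294]; a=Q@ex;b=Q@ey;zz=P[...,2]
m=(abs(a)<.009)&(abs(b)<.02)&(zz>.15)&(zz<.18); print("cell top",m.sum(),np.median(zz[m]))
m=(abs(a)<.01)&(b>.018)&(b<.03)&(zz>.125)&(zz<.158); print("cell +y face",m.sum(),np.median(b[m]) if m.any() else '')
m=(abs(a)<.01)&(b>.045)&(b<.13)&(zz>.145); print("lamp near edge",np.percentile(b[m],2))
for n,c in dict(A=(.6028,-.0165),B=(.610,.047)).items():
    q=P[(abs(P[...,0]-c[0])<.028)&(abs(P[...,1]-c[1])<.028)&(zz>.035)&(zz<.056)]; print(n,len(q),np.median(q,0))
cx,cy=proj('side',[[.575,-.294,.14]])[0]; x0,y0=int(cx-65),max(0,int(cy-45)); cv2.imwrite("pics/s3.png",cv2.resize(im[y0:y0+100,x0:x0+130],(780,600),interpolation=3)[...,::-1])
E
```

```text
pos [ 0.5745 -0.2927  0.1269] heading 11.89 tilt [ 1.e-04  0.e+00 -1.e+00] turn -0.01 gap 0.0237 F [-0.1 -0.3 -1.5] t 22.63
[-0.0002, 0.0005, -0.0012, np.float64(-0.0)]
0.002605607672055778
cell top 61 0.16399586256805265
cell +y face 55 0.023686157289551212
lamp near edge 0.04505706971536809
A 119 [ 0.6010245  -0.01198886  0.04637904]
B 121 [0.60812145 0.05158092 0.04687888]
```

View pics/s3.png

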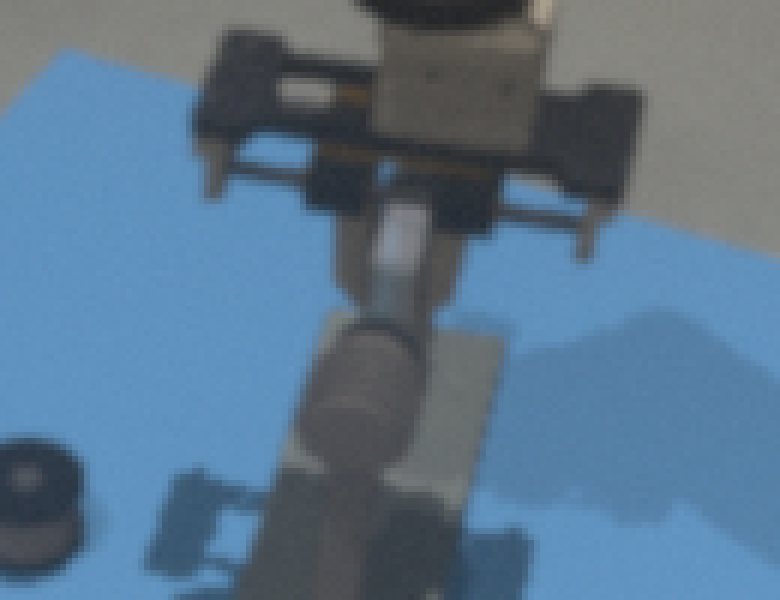

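The cell is aligned with the lamp: it sits at (400,270), with the lamp head at (365,390) and clear space all round. Its face is at +23.7 mm (23.5 expected) and it is about 1 mm low, so I'll trim the height and let it settle.

Emit:
{"op": "step_arm", "data": {"increments": [0,0,0.0004,-0.0015,0,0,0,0,0,0,0,0,0,0,0,0,0,0,0,0,0,0,0,0,0,0,0,0,0,0,0,0,0,0,0,0,0,0,0,0]}}

```text
t: 23.35
tool_pos: [0.5747, -0.2927, 0.1276]
eef_rot: [0.63, 0.777, 0.0, -0.0]
force: [-0.1, 0.3, -1.1]
finger_gap: 0.024
gripper_force: 30.0
```

```bash
python3 - <<'E'
from h import *
s=robot.read_state(); print(s["tool_pos"],s["finger_gap"],abs(s["dq"]).max()); 
if abs(s["tool_pos"]-[.5748,-.2928,.1276]).max()<.0015: print(robot.sign_off())
E
```

```text
[ 0.57474315 -0.29266293  0.12759469] 0.023982351475670398 0.0018091677738199079
the job is handed in; nothing more can be done
None
```

Both mounts stand upright in the tote, and the cell is held still and centred in the light path by its frosted faces, within about 1 mm by camera; I handed the job in at about 23 s.

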